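Slide the mended bottle into the empty drying bay

TASK

The tall yellow glazed bottle has just been glued together and must be neither gripped nor lifted. Push it gently with the fingertips, low on its body so that it slides upright without rocking, through the open front of the empty drying bay until it stands fully home against the bay's back pad, then take the hand away. Leave the jar in the other bay, and the sherds, block, bottle neck and loupe lying around, where they are.

Things in the scene. Friction and masses are not known exactly. Their poses are not given: they have to be found in the camera images.
- bottle: tall slender yellow glazed bottle with pale glue lines, upright and loose on the table: 200 mm tall, about 0.4 kg; straight round body 50 mm in diameter up to 100 mm, then a 26 mm neck, lip 36 mm. Origin on its axis at the underside, z up. Pushed within 25 mm of the table it slides, higher than 35 mm it may tip: lean the hand back from it by 30 to 45 degrees so that only the fingertips touch.
- bay_empty: the empty bay, fixed on the table: three plywood walls 30 mm high with black rubber pads, no floor. Origin on the table where the bottle's axis stands when fully home; +x points into the bay, the open front looks to -x. Pad faces: back x = 25 mm, sides y = +-40 mm (x from -20 mm). In front of these the walls flare out to the mouth at x = -40 mm (108 mm clear, frame 128 mm wide); back ends at x = 43 mm.
- bay_taken: the other bay, of the same form and axes, fixed, occupied by the jar
- jar: small clear sample jar with orange screw cap, 45 mm in diameter, 64 mm tall, standing loose in the other bay; origin at the centre of its underside. Leave it alone.
- block: buff stone block, 63x57x24 mm, loose on the table at the left; origin at the centre of its underside. Leave it alone.
- red_sherd: red pottery sherd, 32x52x14 mm, loose between the two bays; origin at the centre of its underside. Leave it alone.
- grey_sherd: grey pottery sherd, 69x70x16 mm, loose on the table at the right; origin at the centre of its underside. Leave it alone.
- loupe: black loupe with a grey handle, 39x70x14 mm, lying loose on the table at the near right; origin at the centre of its underside. Leave it alone.
- neck: broken-off yellow bottle neck, 37x38x50 mm, standing loose on the table at the left; origin at the centre of its underside. Leave it alone.

How it is judged:
At the end, for the whole second after the job is handed in: the bottle stands upright (within 0.05 rad) and at rest on the table inside the empty bay, no more than 10 mm short of its back pad, between the side pads; the hand is clear of everything (x of bottle in the frame of bay_empty between -0.01 and 0.006 m and y of bottle in the frame of bay_empty between -0.022 and 0.022 m and angle between bottle's own z axis and vertical below 0.05 rad and height (world z) of bottle below 0.004 m and linear speed of bottle below 0.01 m/s); the robot touches nothing.
It fails at once if the bottle is tipped or rocked (more than 0.25 rad) (angle between bottle's own z axis and vertical above 0.25 rad).
It fails at once if the bottle is lifted off the table (more than 10 mm) (height (world z) of bottle above 0.01 m).
It fails at once if the bottle is gripped or shoved hard (more than 18 N from the fingers) (contact force between the fingers and bottle above 18 N).
It fails at once if the jar is moved more than 20 mm (distance of jar from where it was at the start of the episode above 0.02 m).
It fails at once if a sherd, the block, the bottle neck or the loupe is moved more than 20 mm (distance of any of block, red_sherd, grey_sherd, loupe, neck from where it was at the start of the episode above 0.02 m).
It also fails if it takes over 64 s, if anything falls off the work surface, if the arm or the gripper's body presses on something with over 40 N, if the wrist force passes 120 N, or if a joint passes its speed limit or range.

ROBOT

A 7-joint arm with a two-finger parallel gripper is mounted at the origin on a cart in front of the work surface, level with it; the furniture and walls round the work are solid. World frame = base frame: x ahead of the robot, y to its left, z up, the work surface at z = 0. Lengths are in m, angles in rad, forces in N, time in s.
With the tool pointing down it reaches from about 0.4 to 0.85 m from the base axis. Payload 10.4 kg.
Tool frame: the origin (TCP) lies midway between the tips of the shut fingers; the grasp point (between the pads) lies 19 mm behind it; z points along the fingers, x is the direction in which the jaws open and shut, and the axes are right-handed (so a half turn about z gives the same grasp; the last joint's range is limited). The gripper opens to 85 mm and grips with 20 to 120 N. Pads are 22 mm wide; open, the fingers measure 114 mm over their backs; the gripper's body (76 mm by 85 mm) begins 54 mm behind the grasp point. The pads swing forward as they close: fully open they stand 13 mm farther back than shut.
Start: joints at [1.141, 0.332, -0.065, 1.46, 0.022, 1.35, -0.088], TCP at [0.247, -0.574, 0.231] pointing down, gripper open.
Joint ranges: [-2.6, 2.6], [-0.5, 2.12], [-1.47, 1.34], [0.16, 2.42], [-1.27, 4.41], [0.06, 2.06], [-2.6, 2.6]. Speed limits (rad/s): [2.22, 2.22, 2.79, 2.79, 3.14, 3.14, 3.14].

INTERFACE

Orientations are given as a unit quaternion [x, y, z, w].
In Python, from workcell import manip, cams gives the robot as it stands.
- The arm moves only by the tool move_arm, never from a script. Its argument "moves" is a list of rows, each a list of 7 numbers: the turn, a rotation vector about the tool's x, y, z in degrees, then the shift along the tool's x, y, z in m, then the finger opening in m, from 0 to 0.0854. A call has 1 to 10 rows; each row is the pose to reach, as a shift and turn from the pose commanded when the call began, along the tool's axes at that moment; what a row does not reach only later rows make up. A row lasts 1/10 s, in which the tool goes at most 50 mm and 8.59 degrees, less where a joint would pass 70% of its speed; a pose out of reach is approached as far as the arm can. A call with a gripper value outside its range is refused whole. The fingers move at their own pace and stop on an object; "grip_force" is the grip in N (left out, the last holds). Time passes only in rows, so rows that repeat a pose let the fingers close. It gives the time, the measured TCP pose, the force and the opening at its end, in the units of the state.
- manip.get_obs(): the state, without advancing time (a new reading comes with each control period).
- cams.camera(name): name is "scene" or "side" or "wrist"; returns the picture (420x560x3 uint8, red, green, blue); there is no depth.
- cams.camera_params(name): a dict with "fx", "fy", "cx", "cy" (pixels), "xyz" and "rotation" of the camera in the world. Camera axes: x right, y up, looking along -z (the intrinsics and any distortion apply to the point x, -y, -z); pixel columns grow to the right and rows downward; lengths in m; the calibration is good to about 2 mm. A picture is of the moment at which its call begins: read the wrist's pose just before it. camera_params takes no time and is no camera call; for the wrist camera it gives the pose at the moment of the call.
- manip.hand_in(): hands the job in, once; it reports no verdict.
The state is a dict: "clock": time; "joint_pos": joint angles; "joint_velocities": joint speeds; "tau": joint torques, N m; "position": TCP position; "ee_rot": TCP orientation; "ft_force": force on the tool from outside, world axes, zero at the start; "torque": the same for the moment, N m; "grip_width": opening from 0.0 (shut) to 1.0 (fully open).
Only numpy, scipy, OpenCV 4.12 (cv2) and the standard library are available. Lean on these libraries where they do the work, as an engineer would, in place of code of your own. Each camera call takes 0.05 s, during which the arm holds its last target. There are 200 camera calls.

## Working session

There is one attempt and no reset: what is moved stays moved. The work goes in short steps, Python scripts to look and compute and a tool call to move; the robot and the scene stay as the last step left them, time stands still between calls to the robot, and variables do not carry over. Pictures are saved under pics/ and viewed, about 8 in all and at most 12, crops included, and the job is handed in when it is done.

Besides the shell and the picture viewer there is one more tool, called after "Request:" as name(argument=value, ...) on one line, values as JSON. move_arm: Moves the arm, as the interface text tells. Its arguments: {"type":"object","properties":{"moves":{"type":"array","items":{"type":"array","items":{"type":"number"}}},"grip_force":{"type":"number"}},"required":["moves"]}

```bash
mkdir -p pics
python3 - <<'E'
from workcell import manip, cams
import cv2
print(manip.get_obs())
for n in("scene","side"):
    cv2.imwrite(f"pics/{n}0.png",cams.camera(n)[:,:,::-1]); print(n,cams.camera_params(n))
E
```

```text
{'clock': 0.0, 'joint_pos': array([ 1.14145289,  0.33284815, -0.06473302,  1.46095155,  0.02158005,
        1.34990923, -0.08848879]), 'joint_velocities': array([ 9.99841884e-04,  2.13678086e-03,  3.34990317e-05, -1.20307649e-03,
        7.01331060e-04,  9.46578220e-04,  1.48417262e-03]), 'tau': array([-6.98649706e-05, -6.25434923e+01,  4.93591034e-02, -3.91613531e+01,
        1.62892789e-02,  9.83509206e-03, -4.45183969e-05]), 'position': array([ 0.2471295 , -0.57364771,  0.23052594]), 'ee_rot': array([ 8.35366463e-01, -5.49692975e-01, -6.03814637e-04, -3.75040913e-04]), 'ft_force': array([-0.03212849,  0.57101421, -0.88690457]), 'torque': array([-0.01424806, -0.03310529, -0.01533395]), 'grip_width': 1.0010267156308132}
scene {'fx': 471.08564038759084, 'fy': 471.08564038759084, 'cx': 282.9142084974027, 'cy': 219.86861765524972, 'xyz': array([-0.12969542,  0.57810091,  1.08939393]), 'rotation': array([-0.14183813,  0.31905875,  0.85541662, -0.38255178])}
side {'fx': 412.2993369137152, 'fy': 412.2993369137152, 'cx': 284.64147601591003, 'cy': 210.8249581821531, 'xyz': array([ 0.46069011, -0.8333816 ,  0.76649829]), 'rotation': array([ 0.41540213, -0.01053739, -0.03046508,  0.90906651])}
```

View pics/scene0.png

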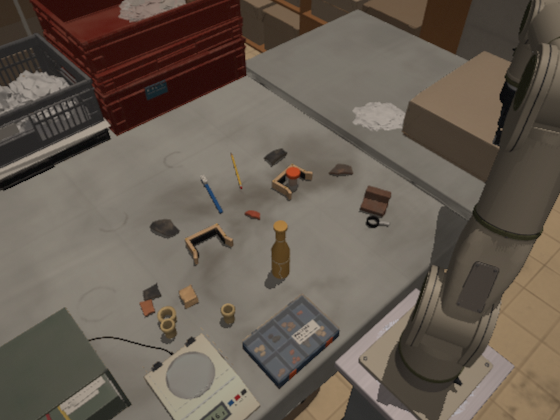

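View pics/side0.png

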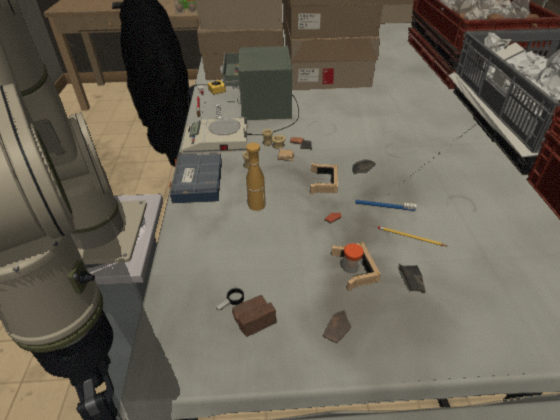

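The scene shows the bottle at about (281,270) and the empty bay at (209,240). In the side view they are at (257,205) and (323,180). I'll zoom in for the corners.

```bash
cat > h.py <<'E'
import numpy as np
from workcell import manip, cams
from scipy.spatial.transform import Rotation as R
def ray(p,uv):
    d=np.array([(uv[0]-p['cx'])/p['fx'],-(uv[1]-p['cy'])/p['fy'],-1]); return R.from_quat(p['rotation']).apply(d)
def plane(p,uv,z):
    d=ray(p,uv); return p['xyz']+d*(z-p['xyz'][2])/d[2]
def proj(p,X):
    c=R.from_quat(p['rotation']).inv().apply(np.array(X)-p['xyz']); return np.array([p['cx']-p['fx']*c[0]/c[2],p['cy']+p['fy']*c[1]/c[2]])
E
python3 - <<'E'
import cv2,numpy as np
from h import *
a=cv2.imread("pics/scene0.png")[205:295,170:320]; b=cv2.imread("pics/side0.png")[130:220,235:385]
cv2.imwrite("pics/z.png",np.vstack([cv2.resize(a,None,fx=3.3,fy=3.3,interpolation=2)*1,cv2.resize(b,None,fx=3.3,fy=3.3,interpolation=2)]))
ps,pd=cams.camera_params("scene"),cams.camera_params("side")
for n,s,d in(("bottle",(281,270),(257,205)),("bay",(209,240),(323,180)),("jar",(293,190),(352,265)),("neck",(228,317),(248,157)),("redsh",(253,215),(333,217)),("pencil",(237,170),(412,236)),("penb",(211,195),(385,205)),("grey?",(165,228),(363,166)),("tray",(291,340),(197,178))):
    print(n,plane(ps,s,0.01).round(3),plane(pd,d,0.01).round(3))
E
```

```text
bottle [0.432 0.08  0.01 ] [0.435 0.07  0.01 ]
bay [0.651 0.167 0.01 ] [0.639 0.174 0.01 ]
jar [ 0.638 -0.155  0.01 ] [ 0.662 -0.174  0.01 ]
neck [0.413 0.279 0.01 ] [0.409 0.318 0.01 ]
redsh [0.641 0.009 0.01 ] [0.643 0.003 0.01 ]
pencil [ 0.831 -0.079  0.01 ] [ 0.837 -0.085  0.01 ]
penb [0.795 0.054 0.01 ] [0.798 0.044 0.01 ]
grey? [0.776 0.238 0.01 ] [0.776 0.239 0.01 ]
tray [0.258 0.202 0.01 ] [0.252 0.213 0.01 ]
```

View pics/z.png

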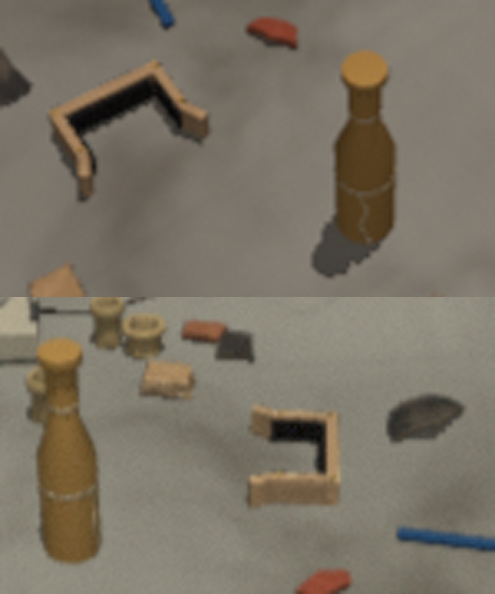

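Run:
```python
from h import *
ps,pd=cams.camera_params("scene"),cams.camera_params("side")
S=lambda u,v:(170+u/3.3,205+v/3.3)
D=lambda u,v:(235+u/3.3,130+(v-297)/3.3)
for n,s,d in(("BL",(52,115),(340,412)),("BR",(155,63),(340,480)),("MR",(209,110),(250,478)),("ML",(82,178),(252,407))):
    print(n,plane(ps,S(*s),.03).round(4),plane(pd,D(*d),.03).round(4))
print("lip",plane(ps,S(364,66),.2),plane(pd,D(61,350),.2))
# base near edge: 25 mm nearer camera than axis
for p,uv in((ps,S(365,243)),(pd,D(70,560))):
    X=plane(p,uv,0);d=X-p['xyz'];d[2]=0;print("axis",X+.025*d/np.linalg.norm(d))
```

```text
BL [0.6814 0.2237 0.03  ] [0.6914 0.2229 0.03  ]
BR [0.6696 0.1215 0.03  ] [0.6742 0.1179 0.03  ]
MR [0.5949 0.1186 0.03  ] [0.5948 0.1265 0.03  ]
ML [0.6082 0.2432 0.03  ] [0.6092 0.2373 0.03  ]
lip [0.4346402  0.07972611 0.2       ] [0.43570452 0.07862997 0.2       ]
axis [0.4347547  0.07933704 0.        ]
axis [0.43143668 0.0858083  0.        ]
```

```bash
cat >> h.py <<'E'
B=np.array([.4345,.080]); O=np.array([.639,.1767]); A=np.radians(-7.2)
def tool(phi,lean):
    f,l=np.radians(phi),np.radians(lean)
    z=np.array([np.sin(l)*np.cos(f),np.sin(l)*np.sin(f),-np.cos(l)]); x=np.array([np.sin(f),-np.cos(f),0])
    return R.from_matrix(np.c_[x,np.cross(z,x),z])
def row(xyz,phi,lean,p0=None,r0=None):
    if p0 is None: o=manip.get_obs(); p0,r0=o['position'],R.from_quat(o['ee_rot'])
    return np.degrees((r0.inv()*tool(phi,lean)).as_rotvec()).round(1),r0.inv().apply(np.array(xyz)-p0).round(4)
E
python3 - <<'E'
from h import *
print(row([.375,-.03,.2],42,38)); print(row([.38,-.15,.23],42,20))
E
```

```text
(array([ 37.6,  -6.1, -18. ]), array([-0.4487, -0.3326,  0.0312]))
(array([ 19.8,  -3.2, -18.5]), array([-0.3365, -0.2897,  0.001 ]))
```

Request:
move_arm(moves=[[4,-0.6,-4,-0.067,-0.058,0,0.03],[8,-1.3,-8,-0.135,-0.116,0,0.03],[12,-2,-12,-0.202,-0.174,0,0.03],[16,-2.6,-15,-0.27,-0.232,0,0.03],[19.8,-3.2,-18.5,-0.3365,-0.29,0,0.03],[19.8,-3.2,-18.5,-0.3365,-0.29,0,0.03],[19.8,-3.2,-18.5,-0.3365,-0.29,0,0.03],[19.8,-3.2,-18.5,-0.3365,-0.29,0,0.03],[19.8,-3.2,-18.5,-0.3365,-0.29,0,0.03],[19.8,-3.2,-18.5,-0.3365,-0.29,0,0.03]])

```text
clock: 1.1
position: [0.3814, -0.1452, 0.2314]
ee_rot: [0.901, -0.397, 0.07, -0.158]
ft_force: [-0.3, -1.7, 0.3]
grip_width: 0.353
```

Run:
```python
from h import *
o=manip.get_obs();print(o['position'],R.from_quat(o['ee_rot']).as_matrix()[:,2],o['joint_pos'])
print(row([.375,-.03,.2],42,38))
```

```text
[ 0.3814408  -0.1451864   0.23135345] [ 0.25258863  0.22863862 -0.94017199] [ 1.00815514 -0.22015506 -0.41603252  2.07213654 -0.45536767  1.22055921
 -0.08548532]
(array([18.1,  0.1,  0.4]), array([-0.0895, -0.0579,  0.0542]))
```

Request:
move_arm(moves=[[6,0,0,-0.03,-0.019,0.018,0.03],[12,0,0,-0.06,-0.038,0.036,0.03],[18,0,0.4,-0.0895,-0.058,0.054,0.03],[18,0,0.4,-0.0895,-0.058,0.054,0.03],[18,0,0.4,-0.0895,-0.058,0.054,0.03],[18,0,0.4,-0.0895,-0.058,0.054,0.03]])

```text
clock: 1.7
position: [0.3756, -0.0359, 0.2012]
ee_rot: [0.863, -0.388, 0.133, -0.297]
ft_force: [-0.3, 0.6, 0.0]
grip_width: 0.347
```

Run:
```python
from h import *
import cv2
o=manip.get_obs();print(o['position'],o['joint_pos'])
d=np.array([np.cos(np.radians(42)),np.sin(np.radians(42))])
for z in(.1,.013): print(row([*(B-.07*d),z],42,38))
cv2.imwrite("pics/w1.png",cams.camera("wrist")[:,:,::-1])
p=cams.camera_params("wrist")
for X in([*B,0],[*B,.2],[*O,0]): print(proj(p,X))
```

```text
[ 0.37564894 -0.03593103  0.20120513] [ 0.93226536 -0.3778594  -0.33993609  2.36632035 -0.86996062  1.12988827
  0.15057228]
(array([ 0.1, -0.2, -0.3]), array([-0.0471,  0.022 ,  0.1112]))
(array([ 0.1, -0.2, -0.3]), array([-0.047 ,  0.0755,  0.1798]))
[235.25871066 194.31988468]
[194.95901542  61.7406902 ]
[290.20993031  41.99574993]
```

View pics/w1.png

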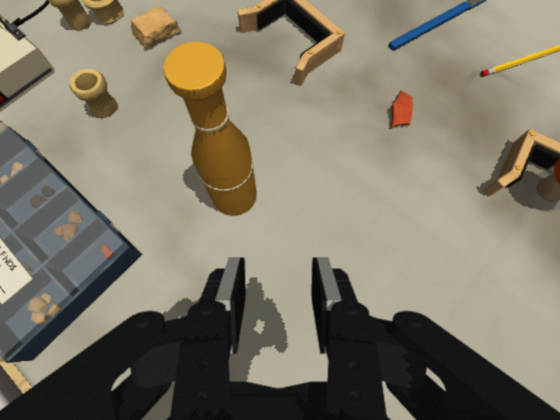

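The wrist view shows the bottle lip at (195,63), where I predicted (195,62), so the position estimate holds. The bay mouth is at upper right. Next I descend behind the bottle.

Request:
move_arm(moves=[[0,0,0,-0.012,0.005,0.028,0.03],[0,0,0,-0.024,0.011,0.056,0.03],[0,0,0,-0.036,0.016,0.084,0.03],[0,0,0,-0.047,0.022,0.111,0.03],[0,0,0,-0.047,0.022,0.111,0.03],[0,0,0,-0.047,0.022,0.111,0.03]])

```text
clock: 2.35
position: [0.4062, 0.0184, 0.1198]
ee_rot: [0.868, -0.385, 0.117, -0.292]
ft_force: [24.9, 7.4, 12.9]
grip_width: 0.354
```

Run:
```python
from h import *
o=manip.get_obs();print(o['position'],o['joint_pos'])
d=np.array([np.cos(np.radians(42)),np.sin(np.radians(42))])
for s in(.07,.04): print(row([*(B-s*d),.014],42,38))
```

```text
[0.40624362 0.01843184 0.11980594] [ 1.74712985 -0.49937295 -1.22383638  2.41209882 -1.2680101   1.17411503
  0.4071829 ]
(array([ 1.3,  1.3, -0.3]), array([-0.0247,  0.0696,  0.0808]))
(array([ 1.3,  1.3, -0.3]), array([-0.0244,  0.0455,  0.0987]))
```

Run:
```python
from h import *
import cv2
print(manip.get_obs()['ft_force']);print(row([.40,-.05,.2],60,32));print(row([.40,-.05,.16],70,32))
cv2.imwrite("pics/s1.png",cams.camera("side")[60:330,40:400,::-1])
```

```text
[24.8871416   7.36719266 12.94391973]
(array([ -4.8,  -8.8, -15.1]), array([ 0.0445, -0.0077, -0.0955]))
(array([ -4.9, -14.5, -23.3]), array([ 0.0453,  0.0162, -0.0634]))
```

View pics/s1.png

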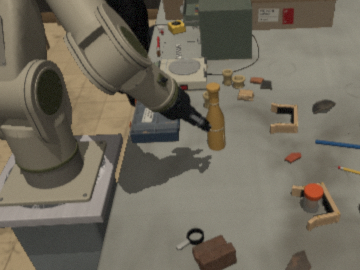

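The bottle still stands upright. The arm is folded to its limits there, with J2 and J4 at the end of their range. I'll retreat and push more sideways instead.

Request:
move_arm(moves=[[-1,-2,-4,0.011,-0.002,-0.024,0.03],[-2.5,-4,-8,0.022,-0.004,-0.048,0.03],[-4,-6,-11,0.033,-0.006,-0.072,0.03],[-4.8,-8.8,-15,0.0445,-0.008,-0.0955,0.03],[-4.8,-8.8,-15,0.0445,-0.008,-0.0955,0.03],[-4.8,-8.8,-15,0.0445,-0.008,-0.0955,0.03],[-4.8,-8.8,-15,0.0445,-0.008,-0.0955,0.03]])

```text
clock: 3.1
position: [0.3985, -0.0489, 0.1994]
ee_rot: [0.928, -0.25, 0.071, -0.267]
ft_force: [-0.1, -0.5, -0.4]
grip_width: 0.354
```

Run:
```python
from h import *
o=manip.get_obs();print(o['position'],o['joint_pos'],o['ft_force'])
d=np.array([np.cos(np.radians(70)),np.sin(np.radians(70))])
for s,z in((.09,.1),(.07,.014),(.04,.014)): print(row([*(B-s*d),z],70,32))
```

```text
[ 0.39847373 -0.04889331  0.19944408] [ 1.89586224 -0.33508841 -1.20954756  2.13369393 -0.88119641  1.38173639
  0.48796902] [-0.1337901  -0.46284378 -0.36001781]
(array([-0.1, -5.3, -8.7]), array([-0.0175,  0.0182,  0.106 ]))
(array([-0.1, -5.3, -8.7]), array([-0.0209,  0.0472,  0.1894]))
(array([-0.1, -5.3, -8.7]), array([-0.0262,  0.0222,  0.2051]))
```

Request:
move_arm(moves=[[0,-2,-3,-0.006,0.006,0.035,0.03],[0,-4,-6,-0.012,0.012,0.07,0.03],[0,-5.3,-8.7,-0.0175,0.018,0.106,0.03],[0,-5.3,-8.7,-0.0175,0.018,0.106,0.03],[0,-5.3,-8.7,-0.0175,0.018,0.106,0.03]])

```text
clock: 3.6
position: [0.4026, -0.001, 0.099]
ee_rot: [0.946, -0.165, 0.046, -0.277]
ft_force: [0.5, 0.8, 0.7]
grip_width: 0.354
```

Run:
```python
from h import *
o=manip.get_obs();print(o['position'],o['joint_pos'],o['ft_force'])
d=np.array([np.cos(np.radians(70)),np.sin(np.radians(70))])
for s,z in((.07,.014),(.04,.014)): print(row([*(B-s*d),z],70,32))
```

```text
[ 0.40255393 -0.00104674  0.09896722] [ 1.70408967  0.24385125 -1.39226943  2.207806   -0.417612    0.92148719
  0.23370763] [0.47167668 0.79868295 0.72170572]
(array([-0.6,  0.3,  0.1]), array([0.0027, 0.0314, 0.0808]))
(array([-0.6,  0.3,  0.1]), array([0.0029, 0.0061, 0.0969]))
```

Request:
move_arm(moves=[[0,0,0,0.001,0.01,0.027,0.03],[0,0,0,0.002,0.02,0.054,0.03],[-0.6,0.3,0,0.0027,0.0314,0.081,0.03],[-0.6,0.3,0,0.0027,0.0314,0.081,0.03],[-0.6,0.3,0,0.0027,0.0314,0.081,0.03]])

```text
clock: 4.1
position: [0.412, 0.0093, 0.0163]
ee_rot: [0.948, -0.167, 0.05, -0.266]
ft_force: [0.2, -0.5, 0.8]
grip_width: 0.355
```

Run:
```python
from h import *
import cv2
o=manip.get_obs();print(o['position'],o['joint_pos'],o['ft_force'])
d=np.array([np.cos(np.radians(70)),np.sin(np.radians(70))])
for s in(.04,.03,-.095): print(row([*(B-s*d),.014],70,32))
a=cams.camera("wrist"); b=cams.camera("side")[130:250,180:340]
cv2.imwrite("pics/w2.png",np.hstack([a,cv2.resize(b,None,fx=1.4,fy=1.4).repeat(1,0) if 0 else cv2.copyMakeBorder(cv2.resize(b,(240,180)),0,240,0,0,0)])[:,:,::-1])
```

```text
[0.41201094 0.00933383 0.01625916] [ 1.39242164  0.43937525 -1.15450662  2.25554704 -0.23852632  0.66867668
  0.12167457] [ 0.15420905 -0.48012712  0.84855253]
(array([ 0.6, -0.3,  0.1]), array([-0.0031, -0.0279,  0.0197]))
(array([ 0.6, -0.3,  0.1]), array([-0.0031, -0.0365,  0.0249]))
(array([ 0.6, -0.3,  0.1]), array([-0.0032, -0.1431,  0.09  ]))
```

View pics/w2.png

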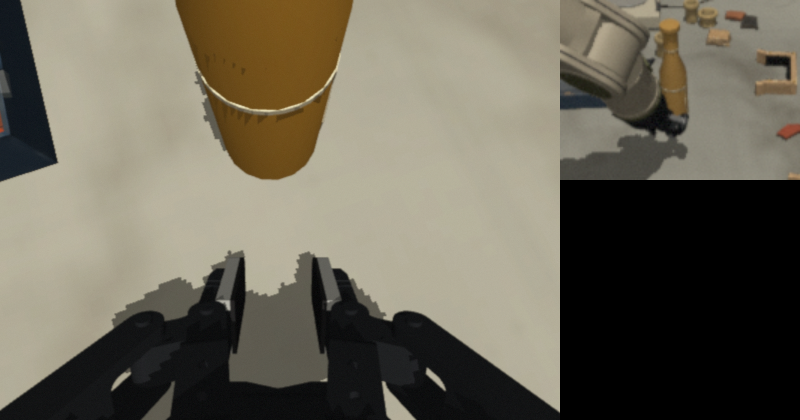

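The bottle is centred ahead of the fingertips: its base is at (272,178) and the finger mid-line is at x of about 278. Now a slow push.

Request:
move_arm(moves=[[0,0,0,0,-0.01,0.0063,0.03],[0,0,0,-0.001,-0.02,0.0126,0.03],[0,0,0,-0.001,-0.026,0.0165,0.03],[0,0,0,-0.001,-0.03,0.019,0.03],[0,0,0,-0.001,-0.034,0.0215,0.03],[0,0,0,-0.001,-0.038,0.024,0.03],[0,0,0,-0.001,-0.042,0.0265,0.03],[0,0,0,-0.001,-0.046,0.029,0.03],[0,0,0,-0.001,-0.051,0.032,0.03],[0,0,0,-0.001,-0.056,0.035,0.03]])

```text
clock: 5.2
position: [0.4342, 0.072, 0.0145]
ee_rot: [0.948, -0.167, 0.05, -0.267]
ft_force: [-0.9, -2.2, -0.6]
grip_width: 0.353
```

Run:
```python
from h import *
import cv2
o=manip.get_obs();print(o['position'],o['joint_pos'],o['ft_force'])
d=np.array([np.cos(np.radians(70)),np.sin(np.radians(70))])
for s in(0,-.097): print(row([*(B-s*d),.014],70,32))
a=cams.camera("wrist"); b=cams.camera("side")[130:250,180:340]
cv2.imwrite("pics/w3.png",np.hstack([a,cv2.copyMakeBorder(cv2.resize(b,(240,180)),0,240,0,0,0)])[:,:,::-1])
```

```text
[0.43418719 0.07203239 0.01452179] [ 1.21352903  0.4423795  -1.14813817  2.25676464 -0.24596966  0.57312132
 -0.01874795] [-0.93977147 -2.19496776 -0.61462899]
(array([ 0.5, -0.3,  0.1]), array([-0.0025, -0.0062,  0.0044]))
(array([ 0.5, -0.3,  0.1]), array([-0.0027, -0.0889,  0.055 ]))
```

View pics/w3.png

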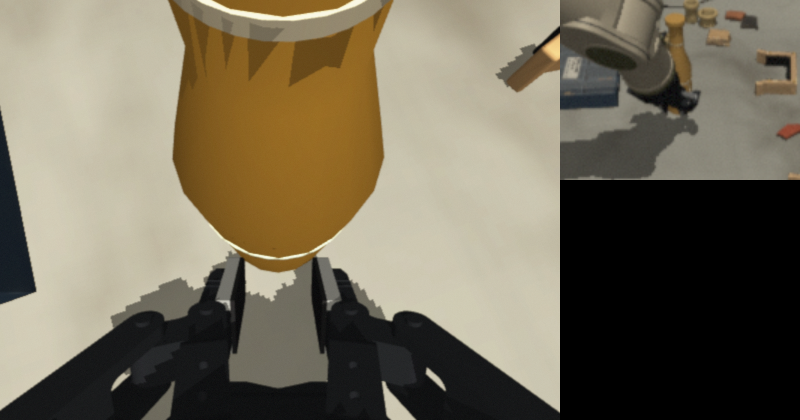

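Both fingertips cradle the bottle at about (278,262). The push force is 2.4 N and the bottle is upright, so I'll continue.

Request:
move_arm(moves=[[0,0,0,0,-0.005,0.003,0.03],[0,0,0,0,-0.01,0.006,0.03],[0,0,0,-0.001,-0.015,0.009,0.03],[0,0,0,-0.001,-0.02,0.0123,0.03],[0,0,0,-0.001,-0.025,0.0155,0.03],[0,0,0,-0.001,-0.03,0.0186,0.03],[0,0,0,-0.001,-0.035,0.0217,0.03],[0,0,0,-0.001,-0.04,0.0248,0.03],[0,0,0,-0.001,-0.045,0.028,0.03],[0,0,0,-0.001,-0.05,0.031,0.03]])

```text
clock: 6.3
position: [0.4534, 0.1278, 0.0142]
ee_rot: [0.948, -0.167, 0.05, -0.267]
ft_force: [-0.5, -3.7, 2.4]
grip_width: 0.351
```

Run:
```python
from h import *
o=manip.get_obs();print(o['position'],o['joint_pos'],o['ft_force'])
d=np.array([np.cos(np.radians(70)),np.sin(np.radians(70))])
print(row([*(B+.097*d),.014],70,32))
```

```text
[0.45340965 0.12783248 0.01422365] [ 1.02519558  0.44632254 -1.11082385  2.23611756 -0.23789092  0.50052517
 -0.15267028] [-0.51025284 -3.67114888  2.42777027]
(array([ 0.5, -0.3,  0.1]), array([-0.0015, -0.0388,  0.024 ]))
```

Request:
move_arm(moves=[[0,0,0,0,-0.005,0.003,0.03],[0,0,0,0,-0.01,0.006,0.03],[0,0,0,-0.001,-0.015,0.009,0.03],[0,0,0,-0.001,-0.02,0.0123,0.03],[0,0,0,-0.001,-0.025,0.0155,0.03],[0,0,0,-0.0015,-0.03,0.0186,0.03],[0,0,0,-0.0015,-0.034,0.021,0.03],[0,0,0,-0.0015,-0.037,0.0228,0.03],[0,0,0,-0.0015,-0.0385,0.024,0.03],[0,0,0,-0.0015,-0.0385,0.024,0.03]])

```text
clock: 7.3
position: [0.4674, 0.1708, 0.0139]
ee_rot: [0.948, -0.167, 0.05, -0.267]
ft_force: [0.1, -1.0, 2.1]
grip_width: 0.35
```

Request:
move_arm(moves=[[0,0,0,0,0.008,-0.005,0.03],[0,0,0,0,0.02,-0.0125,0.03],[0,0,0,0,0.035,-0.022,0.03],[0,0,0,0,0.05,-0.04,0.03],[0,0,0,0,0.05,-0.065,0.03],[0,0,0,0,0.05,-0.09,0.03],[0,0,0,0,0.05,-0.09,0.03],[0,0,0,0,0.05,-0.09,0.03]])

```text
clock: 8.1
position: [0.4366, 0.0858, 0.0643]
ee_rot: [0.948, -0.168, 0.05, -0.266]
ft_force: [-0.3, 0.0, -0.7]
grip_width: 0.347
```

Run:
```python
from h import *
import cv2
o=manip.get_obs();print(o['position'],o['joint_pos'],o['ft_force'])
a=cams.camera("scene");b=cams.camera("side");cv2.imwrite("pics/scene4.png",a[:,:,::-1]);cv2.imwrite("pics/side4.png",b[:,:,::-1])
a=a[190:300,170:320];b=b[90:220,230:380]
cv2.imwrite("pics/z4.png",np.vstack([cv2.resize(a,(450,330),interpolation=2),cv2.resize(b,(300,260),interpolation=2).repeat(1,0) if 0 else cv2.copyMakeBorder(cv2.resize(b,(300,260),interpolation=2),0,0,0,150,0)])[:,:,::-1])
for im,p in((cv2.imread("pics/scene4.png"),cams.camera_params("scene")),(cv2.imread("pics/side4.png"),cams.camera_params("side"))):
    print(proj(p,[.477,.1976,.2]),proj(p,[.477,.1976,0]))
```

```text
[0.43656328 0.08581039 0.06431602] [ 1.33049684  0.32019283 -1.2941876   2.23429109 -0.34755812  0.6822562
 -0.01844185] [-0.25398627  0.04207546 -0.67149068]
[232.0242911  239.87754861] [237.90490143 285.48454487]
[268.01074076 122.66732023] [270.10739785 180.35814238]
```

View pics/z4.png

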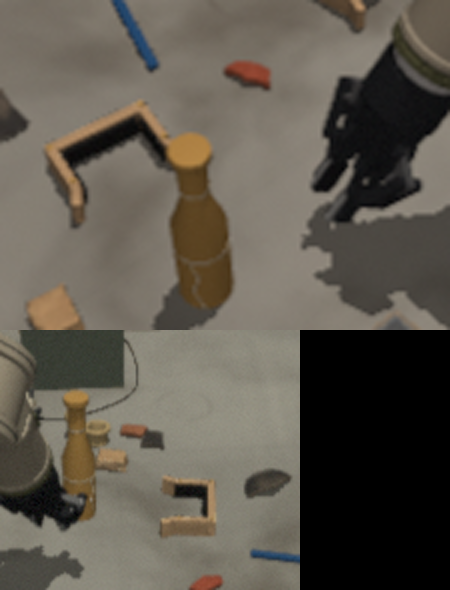

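The bottle stands upright at about (0.4765, 0.1965), with its scene lip at (233,240), so it is on the bay's axis line. Next I circle behind it.

```bash
sed -i 's/^B=np.*; O/B=np.array([.4765,.1965]); O/' h.py
python3 - <<'E'
from h import *
print("neck",plane(cams.camera_params("scene"),(228,309),.05))
o=manip.get_obs();p0,r0=o['position'],R.from_quat(o['ee_rot'])
for f,s,z in((62,.09,.07),(54,.085,.07),(46,.08,.07),(38,.08,.07),(30,.08,.07),(22,.075,.07),(14,.075,.07),(6,.075,.07),(-1,.075,.07),(-7,.075,.07)):
    c=np.radians(f); a,b=row([*(B-s*np.array([np.cos(c),np.sin(c)])),z],f,30,p0,r0); print([*map(float,[*a,*b])],',')
E
```

```text
neck [0.41096906 0.27674137 0.05      ]
[-1.5, 3.8, 7.0, -0.0118, -0.0267, 0.0092] ,
[-1.5, 7.9, 13.9, -0.0227, -0.033, 0.013] ,
[-1.5, 12.0, 20.7, -0.0318, -0.0404, 0.0175] ,
[-1.5, 16.1, 27.6, -0.0417, -0.0449, 0.0202] ,
[-1.5, 20.2, 34.5, -0.0507, -0.0505, 0.0236] ,
[-1.5, 24.3, 41.3, -0.055, -0.06, 0.0293] ,
[-1.5, 28.4, 48.2, -0.0615, -0.067, 0.0336] ,
[-1.5, 32.5, 55.1, -0.0667, -0.0748, 0.0383] ,
[-1.5, 36.1, 61.1, -0.0702, -0.082, 0.0427] ,
[-1.4, 39.1, 66.3, -0.0724, -0.0884, 0.0467] ,
```

Request:
move_arm(moves=[[-1.5,3.8,7,-0.012,-0.027,0.009,0.03],[-1.5,7.9,14,-0.023,-0.033,0.013,0.03],[-1.5,12,20.7,-0.032,-0.04,0.0175,0.03],[-1.5,16,27.6,-0.042,-0.045,0.02,0.03],[-1.5,20,34.5,-0.051,-0.0505,0.0236,0.03],[-1.5,24,41,-0.055,-0.06,0.029,0.03],[-1.5,24,41,-0.055,-0.06,0.029,0.03],[-1.5,24,41,-0.055,-0.06,0.029,0.03]])

```text
clock: 9.0
position: [0.4237, 0.176, 0.0773]
ee_rot: [0.804, -0.539, 0.139, -0.208]
ft_force: [0.4, -0.0, -0.7]
grip_width: 0.352
```

Run:
```python
from h import *
o=manip.get_obs();p0,r0=o['position'],R.from_quat(o['ee_rot']);print(p0,o['joint_pos'],o['ft_force'],r0.as_matrix()[:,2])
for f,s,z in((14,.075,.07),(6,.075,.07),(-1,.075,.07),(-7,.07,.07)):
    c=np.radians(f); a,b=row([*(B-s*np.array([np.cos(c),np.sin(c)])),z],f,30,p0,r0); print([*map(float,[*a,*b])],',')
```

```text
[0.42374903 0.17598392 0.07729913] [ 1.01105234 -0.49781226 -1.33413004  2.41633415 -1.06603558  0.53865317
 -0.74060981] [ 0.42849596 -0.03495948 -0.65988713] [ 0.44826883  0.18546943 -0.87444619]
[1.0, 4.2, 7.2, -0.0098, 0.019, -0.0022] ,
[1.0, 8.1, 14.2, -0.02, 0.017, -0.0011] ,
[1.0, 11.6, 20.3, -0.0286, 0.0143, 0.0005] ,
[1.0, 14.5, 25.5, -0.0332, 0.0074, 0.0043] ,
```

Run:
```python
from h import *
o=manip.get_obs();p0,r0=o['position'],R.from_quat(o['ee_rot'])
for f,s,z in((14,.06,.07),(6,.06,.06),(-1,.06,.05),(-7,.06,.04)):
    c=np.radians(f); a,b=row([*(B-s*np.array([np.cos(c),np.sin(c)])),z],f,30,p0,r0); print([*map(float,[*a,*b])],',')
```

```text
[1.0, 4.2, 7.2, -0.0076, 0.006, 0.005] ,
[1.0, 8.1, 14.2, -0.0158, 0.0093, 0.0147] ,
[1.0, 11.6, 20.3, -0.0227, 0.0119, 0.0246] ,
[1.0, 14.5, 25.5, -0.0283, 0.0144, 0.0347] ,
```

Request:
move_arm(moves=[[1,4.2,7.2,-0.0076,0.006,0.005,0.03],[1,8,14,-0.016,0.009,0.015,0.03],[1,11.6,20.3,-0.023,0.012,0.0246,0.03],[1,14.5,25.5,-0.028,0.0144,0.0347,0.03],[1,14.5,25.5,-0.028,0.0144,0.0347,0.03],[1,14.5,25.5,-0.028,0.0144,0.0347,0.03]])

```text
clock: 9.6
position: [0.3958, 0.179, 0.0497]
ee_rot: [0.716, -0.663, 0.157, -0.151]
ft_force: [0.4, -0.4, -0.2]
grip_width: 0.354
```

Run:
```python
from h import *
import cv2
o=manip.get_obs();p0,r0=o['position'],R.from_quat(o['ee_rot']);print(p0,o['joint_pos'],o['ft_force'],r0.as_matrix()[:,2])
for s,z in((.055,.014),(.03,.014),(-.07,.014)):
    c=np.radians(-7); a,b=row([*(B-s*np.array([np.cos(c),np.sin(c)])),z],-7,32,p0,r0); print([*map(float,[*a,*b])],',')
a=cams.camera("wrist"); b=cams.camera("side")[90:210,180:340]
cv2.imwrite("pics/w5.png",np.hstack([a,cv2.copyMakeBorder(cv2.resize(b,(240,180)),0,240,0,0,0)])[:,:,::-1])
```

```text
[0.39575895 0.1789963  0.0496676 ] [ 0.84179788 -0.30136468 -1.44915762  2.40091179 -0.10742917  0.41636782
 -2.06010855] [ 0.42120341 -0.3724413  -0.19780522] [ 0.42556056  0.00881549 -0.90488701]
[6.7, 4.1, 10.4, -0.0231, -0.0103, 0.0436] ,
[6.7, 4.1, 10.4, -0.0183, -0.0324, 0.0542] ,
[6.7, 4.1, 10.4, 0.001, -0.121, 0.0963] ,
```

View pics/w5.png

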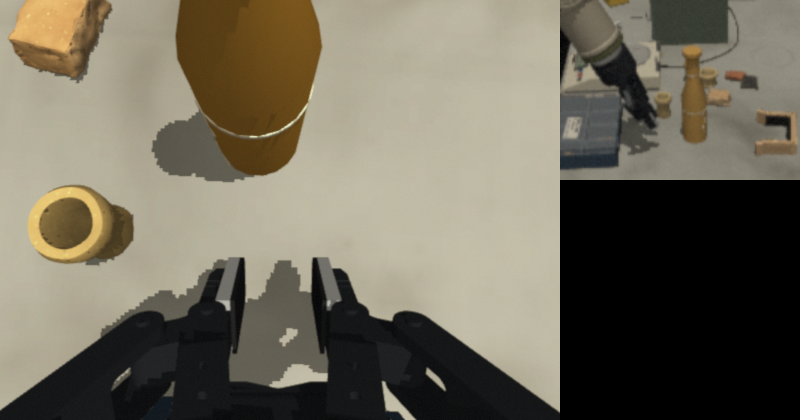

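The wrist view shows the bottle ahead with its base at (258,175), and the neck clear to the left at (70,225). Moving to the pre-contact pose.

Request:
move_arm(moves=[[2,1,3,-0.007,-0.002,0.01,0.03],[4,2.5,6,-0.014,-0.005,0.02,0.03],[6,3.5,9,-0.02,-0.008,0.031,0.03],[6.7,4,10.4,-0.023,-0.01,0.042,0.03],[6.7,4,10.4,-0.023,-0.01,0.042,0.03],[6.7,4,10.4,-0.023,-0.01,0.042,0.03],[6.7,4,10.4,-0.023,-0.01,0.042,0.03]])

```text
clock: 10.4
position: [0.4041, 0.1823, 0.0613]
ee_rot: [-0.64, 0.719, -0.196, 0.186]
ft_force: [-0.1, 0.1, 0.6]
grip_width: 0.349
```

Run:
```python
from h import *
import cv2
o=manip.get_obs();p0,r0=o['position'],R.from_quat(o['ee_rot']);print(p0,o['joint_pos'],o['ft_force'],r0.as_matrix()[:,2])
for s,z in((.055,.014),(.03,.014),(-.07,.014)):
    c=np.radians(-7); a,b=row([*(B-s*np.array([np.cos(c),np.sin(c)])),z],-7,32,p0,r0); print([*map(float,[*a,*b])],',')
```

```text
[0.40412919 0.18234546 0.06126205] [ 0.76380415 -0.33423373 -1.46749439  2.41602704  0.17773728  0.38852547
 -2.60050615] [-0.13853598  0.1139645   0.57540905] [ 0.51748874 -0.0435701  -0.85458005]
[0.7, 1.1, 0.1, -0.0219, 0.0116, 0.0487] ,
[0.7, 1.1, 0.1, -0.0216, -0.0098, 0.0617] ,
[0.7, 1.1, 0.1, -0.0205, -0.0952, 0.1135] ,
```

J3, J4 and J7 are all at their range ends, because the elbow has swung sideways. I'll lift clear, unwind the arm and come back with the hand turned half round.

Run:
```python
from h import *
o=manip.get_obs();p0,r0=o['position'],R.from_quat(o['ee_rot'])
for X,f,l in(([.40,.14,.12],10,25),([.41,.08,.2],30,12),([.48,-.05,.3],50,2)):
    a,b=row(X,f,l,p0,r0); print([*map(float,[*a,*b])],',')
```

```text
[-6.4, -6.9, -14.9, 0.0416, -0.0314, -0.0505] ,
[-18.9, -12.6, -34.3, 0.0988, -0.0876, -0.1111] ,
[-27.3, -15.5, -54.8, 0.2186, -0.2123, -0.1546] ,
```

Request:
move_arm(moves=[[-3,-3,-7,0.02,-0.015,-0.025,0.03],[-6.4,-6.9,-15,0.0416,-0.031,-0.05,0.03],[-12,-9,-24,0.07,-0.06,-0.08,0.03],[-19,-12.6,-34,0.099,-0.088,-0.111,0.03],[-22,-13.5,-41,0.14,-0.13,-0.125,0.03],[-25,-14.5,-48,0.18,-0.17,-0.14,0.03],[-27,-15.5,-55,0.219,-0.212,-0.155,0.03],[-27,-15.5,-55,0.219,-0.212,-0.155,0.03],[-27,-15.5,-55,0.219,-0.212,-0.155,0.03],[-27,-15.5,-55,0.219,-0.212,-0.155,0.03]])

```text
clock: 11.4
position: [0.4809, -0.0544, 0.3025]
ee_rot: [0.938, -0.347, 0.011, -0.02]
ft_force: [0.4, 0.2, 0.1]
grip_width: 0.351
```

Run:
```python
from h import *
o=manip.get_obs();p0,r0=o['position'],R.from_quat(o['ee_rot']);print(p0,o['joint_pos'].round(2),r0.as_matrix().round(2))
for X,f,l in(([.58,-.05,.35],110,0),([.58,-.05,.35],170,0)):
    a,b=row(X,f,l,p0,r0); print([*map(float,[*a,*b])],',')
```

```text
[ 0.48087874 -0.05441995  0.30246498] [ 0.2  -0.03 -0.16  1.72 -0.04  1.41 -0.66] [[ 0.76 -0.65  0.04]
 [-0.65 -0.76  0.03]
 [ 0.01 -0.05 -1.  ]]
[-2.2, -1.7, -60.6, 0.0727, -0.07, -0.0439] ,
[-1.2, -3.0, -120.6, 0.0727, -0.07, -0.0439] ,
```

The elbow is unwound. Next I turn the hand.

Request:
move_arm(moves=[[0,0,-8.5,0.01,-0.01,0,0.03],[0,0,-17,0.015,-0.015,0,0.03],[0,0,-25.5,0.02,-0.02,0,0.03],[0,0,-34,0.025,-0.025,0,0.03],[0,0,-42.5,0.03,-0.03,0,0.03],[0,0,-51,0.03,-0.03,0,0.03],[0,0,-59.5,0.03,-0.03,0,0.03],[0,0,-68,0.03,-0.03,0,0.03],[0,0,-76,0.03,-0.03,0,0.03],[0,0,-76,0.03,-0.03,0,0.03]])

```text
clock: 12.4
position: [0.5216, -0.0471, 0.3011]
ee_rot: [0.952, 0.305, 0.021, -0.01]
ft_force: [0.6, 1.0, -0.4]
grip_width: 0.352
```

Run:
```python
from h import *
o=manip.get_obs();p0,r0=o['position'],R.from_quat(o['ee_rot']);print(p0,o['joint_pos'].round(2))
for X,f,l in(([.45,.05,.28],155,-5),([.41,.17,.26],173,-15),([.405,.206,.22],173,-32)):
    a,b=row(X,f,l,p0,r0); print([*map(float,[*a,*b])],',')
```

```text
[ 0.52160481 -0.04706847  0.30112486] [ 0.2   0.07 -0.19  1.63 -0.02  1.41  0.64]
[-4.5, -1.4, -29.6, -0.003, -0.1205, 0.0218] ,
[-13.4, 3.6, -47.6, 0.0331, -0.2413, 0.0442] ,
[-29.4, 10.7, -47.0, 0.0481, -0.2732, 0.0851] ,
```

Request:
move_arm(moves=[[-1,0,-8,0,-0.04,0.007,0.03],[-2.5,0,-16,0,-0.08,0.014,0.03],[-4,-1,-24,-0.003,-0.12,0.022,0.03],[-6,0,-31,0.01,-0.16,0.03,0.03],[-9,1,-39,0.02,-0.2,0.036,0.03],[-13,3.6,-47,0.033,-0.24,0.044,0.03],[-13,3.6,-47.6,0.033,-0.241,0.044,0.03],[-13,3.6,-47.6,0.033,-0.241,0.044,0.03],[-13,3.6,-47.6,0.033,-0.241,0.044,0.03]])

```text
clock: 13.3
position: [0.4112, 0.1694, 0.2608]
ee_rot: [0.745, 0.655, 0.086, 0.095]
ft_force: [0.7, -0.7, 0.3]
grip_width: 0.351
```

Run:
```python
from h import *
o=manip.get_obs();p0,r0=o['position'],R.from_quat(o['ee_rot']);print(p0,o['joint_pos'].round(2),o['ft_force'])
c=np.radians(-7);d=np.array([np.cos(c),np.sin(c)])
for s,z,l in((.065,.2,-24),(.06,.12,-32),(.055,.06,-32),(.055,.014,-32)):
    a,b=row([*(B-s*d),z],173,l,p0,r0); print([*map(float,[*a,*b])],',')
```

```text
[0.41117384 0.16942113 0.26077114] [-0.05 -0.25 -0.48  2.01  0.04  1.15  0.9 ] [ 0.73477248 -0.68606029  0.26243014]
[-9.3, -0.0, -0.4, 0.0346, -0.019, 0.0579] ,
[-17.3, -0.0, -0.4, 0.0344, -0.0346, 0.1366] ,
[-17.3, -0.0, -0.4, 0.0343, -0.045, 0.1959] ,
[-17.3, -0.0, -0.4, 0.0342, -0.0567, 0.2404] ,
```

Request:
move_arm(moves=[[-4.5,0,0,0.017,-0.009,0.029,0.03],[-9.3,0,-0.4,0.0346,-0.019,0.058,0.03],[-13,0,-0.4,0.0346,-0.027,0.097,0.03],[-17.3,0,-0.4,0.0344,-0.0346,0.1366,0.03],[-17.3,0,-0.4,0.0344,-0.04,0.166,0.03],[-17.3,0,-0.4,0.0344,-0.045,0.196,0.03],[-17.3,0,-0.4,0.0344,-0.045,0.196,0.03],[-17.3,0,-0.4,0.0344,-0.045,0.196,0.03]])

```text
clock: 14.1
position: [0.4216, 0.2035, 0.0598]
ee_rot: [0.72, 0.638, 0.182, 0.206]
ft_force: [0.6, -0.0, 0.8]
grip_width: 0.354
```

Run:
```python
from h import *
o=manip.get_obs();p0,r0=o['position'],R.from_quat(o['ee_rot']);print(p0,o['joint_pos'].round(2),o['ft_force'])
c=np.radians(-7);d=np.array([np.cos(c),np.sin(c)])
for s,z in((.055,.014),(.03,.014),(-.03,.014)):
    a,b=row([*(B-s*d),z],173,-32,p0,r0); print([*map(float,[*a,*b])],',')
```

```text
[0.42163361 0.20349291 0.05976167] [ 0.06  0.03 -0.93  2.36  0.9   0.63 -0.13] [ 0.5502124  -0.0036496   0.81947485]
[-0.1, -0.0, 0.1, -0.0002, -0.0239, 0.039] ,
[-0.1, -0.0, 0.1, -0.0003, -0.0027, 0.0522] ,
[-0.1, -0.0, 0.1, -0.0004, 0.0482, 0.0839] ,
```

Request:
move_arm(moves=[[0,0,0,0,-0.008,0.013,0.03],[0,0,0,0,-0.016,0.026,0.03],[0,0,0,0,-0.024,0.039,0.03],[0,0,0,0,-0.024,0.039,0.03],[0,0,0,0,-0.024,0.039,0.03]])

```text
clock: 14.6
position: [0.4229, 0.2042, 0.0158]
ee_rot: [0.718, 0.638, 0.184, 0.207]
ft_force: [0.3, 0.1, -0.5]
grip_width: 0.355
```

Run:
```python
from h import *
import cv2
o=manip.get_obs();p0,r0=o['position'],R.from_quat(o['ee_rot']);print(p0,o['joint_pos'].round(2),o['ft_force'])
c=np.radians(-7);d=np.array([np.cos(c),np.sin(c)])
for s in(.03,-.02,-.07,-.12,-.135):
    a,b=row([*(B-s*d),.014],173,-32,p0,r0); print([*map(float,[*a,*b])],',')
a=cams.camera("wrist"); b=cams.camera("side")[90:210,180:340]
cv2.imwrite("pics/w6.png",np.hstack([a,cv2.copyMakeBorder(cv2.resize(b,(240,180)),0,240,0,0,0)])[:,:,::-1])
```

```text
[0.42286862 0.20421585 0.01580516] [ 0.    0.19 -0.9   2.39  1.19  0.66 -0.4 ] [ 0.266489    0.05086745 -0.48540639]
[0.2, -0.1, 0.2, -0.0012, 0.0195, 0.0144] ,
[0.2, -0.1, 0.2, -0.0014, 0.0618, 0.041] ,
[0.2, -0.1, 0.2, -0.0016, 0.1041, 0.0677] ,
[0.2, -0.1, 0.2, -0.0018, 0.1465, 0.0943] ,
[0.2, -0.1, 0.2, -0.0018, 0.1591, 0.1023] ,
```

View pics/w6.png

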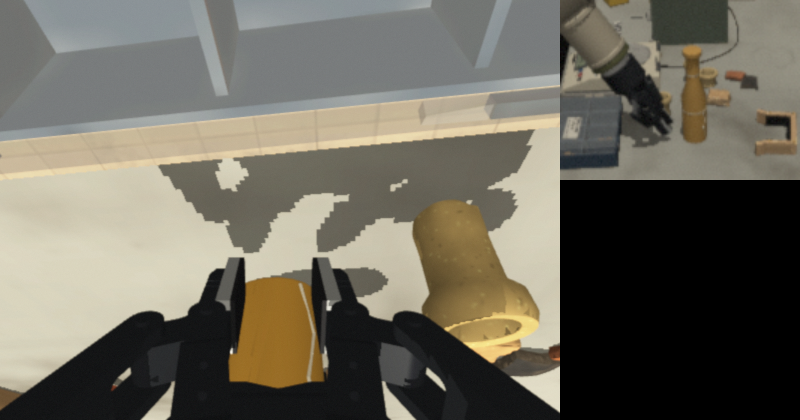

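The bottle is centred between the fingertips at x of about 277, and the neck is clear at the right. Pushing into the bay.

Request:
move_arm(moves=[[0,0,0,0,0.007,0.0045,0.03],[0,0,0,0,0.012,0.008,0.03],[0,0,0,-0.001,0.016,0.0108,0.03],[0,0,0,-0.001,0.0195,0.0134,0.03],[0,0,0,-0.001,0.023,0.0158,0.03],[0,0,0,-0.001,0.027,0.0183,0.03],[0,0,0,-0.001,0.031,0.0208,0.03],[0,0,0,-0.001,0.035,0.0234,0.03],[0,0,0,-0.001,0.039,0.026,0.03],[0,0,0,-0.001,0.043,0.0285,0.03]])

```text
clock: 15.7
position: [0.4733, 0.197, 0.0128]
ee_rot: [0.718, 0.639, 0.183, 0.207]
ft_force: [-2.9, 1.0, 0.8]
grip_width: 0.35
```

```bash
cat > st.py <<'E'
from h import *
o=manip.get_obs();p0,r0=o['position'],R.from_quat(o['ee_rot']);print(p0,o['joint_pos'].round(2),o['ft_force'])
c=np.radians(-7);d=np.array([np.cos(c),np.sin(c)]);print("s",(B-p0[:2])@d,"lat",(B-p0[:2])@[-d[1],d[0]])
for s in(-.05,-.10,-.135):
    a,b=row([*(B-s*d),.014],173,-32,p0,r0); print([*map(float,[*a,*b])],',')
E
python3 st.py
```

```text
[0.47333652 0.19703086 0.01276652] [ 0.04  0.27 -0.83  2.31  1.25  0.65 -0.33] [-2.94136398  1.00480294  0.79206019]
s 0.003204598406162738 lat -0.00014136894077446788
[0.1, -0.1, 0.3, -0.0004, 0.0457, 0.0272] ,
[0.1, -0.1, 0.3, -0.0007, 0.0881, 0.0538] ,
[0.1, -0.1, 0.3, -0.0009, 0.1177, 0.0724] ,
```

Request:
move_arm(moves=[[0,0,0,0,0.0045,0.0027,0.03],[0,0,0,0,0.009,0.0054,0.03],[0,0,0,0,0.0135,0.0081,0.03],[0,0,0,0,0.018,0.0108,0.03],[0,0,0,0,0.0225,0.0135,0.03],[0,0,0,0,0.027,0.0163,0.03],[0,0,0,0,0.0315,0.019,0.03],[0,0,0,0,0.036,0.0217,0.03],[0,0,0,0,0.0405,0.0245,0.03],[0,0,0,0,0.045,0.0272,0.03]])

```text
clock: 16.7
position: [0.5257, 0.1908, 0.0137]
ee_rot: [0.718, 0.639, 0.183, 0.207]
ft_force: [-1.3, 0.2, -1.9]
grip_width: 0.35
```

```bash
python3 st.py
python3 - <<'E'
from h import *
import cv2
a=cams.camera("scene")[180:290,150:300];b=cams.camera("side")[80:220,230:380]
cv2.imwrite("pics/z7.png",np.hstack([cv2.resize(a,(450,330),interpolation=2),cv2.copyMakeBorder(cv2.resize(b,(350,327),interpolation=2),0,3,0,0,0)])[:,:,::-1])
E
```

```text
[0.52567044 0.19082582 0.01369742] [ 0.07  0.34 -0.78  2.22  1.28  0.64 -0.24] [-1.30730636  0.21815499 -1.89509203]
s -0.0494954409631857 lat -0.0003604796042456452
[0.1, -0.1, 0.3, -0.0004, 0.0006, 0.0] ,
[0.1, -0.1, 0.3, -0.0006, 0.0429, 0.0266] ,
[0.1, -0.1, 0.3, -0.0008, 0.0726, 0.0452] ,
```

View pics/z7.png

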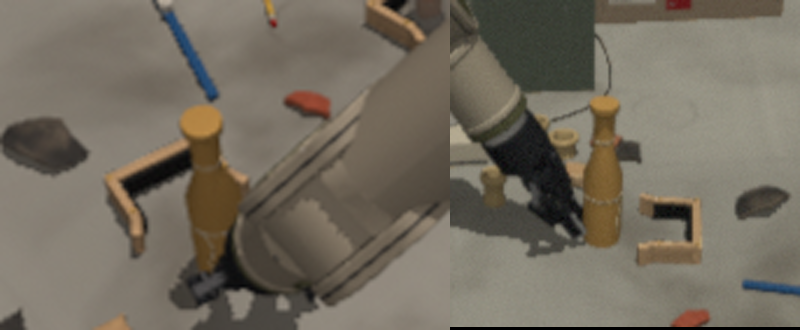

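The bottle is upright and lined up at the mouth of the bay. Continuing, slower towards the end.

Request:
move_arm(moves=[[0,0,0,0,0.0043,0.0027,0.03],[0,0,0,0,0.0086,0.0054,0.03],[0,0,0,0,0.013,0.0081,0.03],[0,0,0,0,0.0172,0.0107,0.03],[0,0,0,0,0.0215,0.0134,0.03],[0,0,0,0,0.0258,0.016,0.03],[0,0,0,0,0.03,0.0187,0.03],[0,0,0,0,0.0344,0.0214,0.03],[0,0,0,0,0.0387,0.024,0.03],[0,0,0,0,0.043,0.0267,0.03]])

```text
clock: 17.8
position: [0.5759, 0.1848, 0.0139]
ee_rot: [0.718, 0.639, 0.183, 0.207]
ft_force: [-2.3, 0.0, -0.2]
grip_width: 0.355
```

```bash
python3 st.py
```

```text
[0.57590039 0.18483768 0.01385816] [ 0.1   0.41 -0.74  2.12  1.29  0.63 -0.15] [-2.34775592  0.0252142  -0.16304497]
s -0.10008075680523493 lat -0.0005384733429392927
[0.1, -0.1, 0.3, -0.0003, -0.0424, -0.0267] ,
[0.1, -0.1, 0.3, -0.0005, 0.0, -0.0002] ,
[0.1, -0.1, 0.3, -0.0007, 0.0297, 0.0184] ,
```

Request:
move_arm(moves=[[0,0,0,0,0.0026,0.0016,0.03],[0,0,0,0,0.0052,0.0032,0.03],[0,0,0,0,0.0078,0.0048,0.03],[0,0,0,0,0.0104,0.0065,0.03],[0,0,0,0,0.013,0.0081,0.03],[0,0,0,0,0.0156,0.0097,0.03],[0,0,0,0,0.018,0.0112,0.03],[0,0,0,0,0.02,0.0124,0.03],[0,0,0,0,0.0215,0.0133,0.03]])

```text
clock: 18.7
position: [0.6008, 0.182, 0.0141]
ee_rot: [0.718, 0.639, 0.183, 0.207]
ft_force: [-2.6, -0.5, -1.4]
grip_width: 0.35
```

```bash
python3 st.py
python3 - <<'E'
from h import *
import cv2
a=cams.camera("scene")[160:270,150:300];b=cams.camera("side")[80:220,230:380]
cv2.imwrite("pics/z8.png",np.hstack([cv2.resize(a,(450,330),interpolation=2),cv2.copyMakeBorder(cv2.resize(b,(350,327),interpolation=2),0,3,0,0,0)])[:,:,::-1])
E
```

```text
[0.60080716 0.18197064 0.0140533 ] [ 0.11  0.45 -0.73  2.07  1.29  0.63 -0.11] [-2.63273277 -0.45163431 -1.42278188]
s -0.12515127579182286 lat -0.0007281750058683052
[0.1, -0.1, 0.3, -0.0004, -0.0637, -0.0399] ,
[0.1, -0.1, 0.3, -0.0006, -0.0213, -0.0133] ,
[0.1, -0.1, 0.3, -0.0008, 0.0083, 0.0053] ,
```

View pics/z8.png

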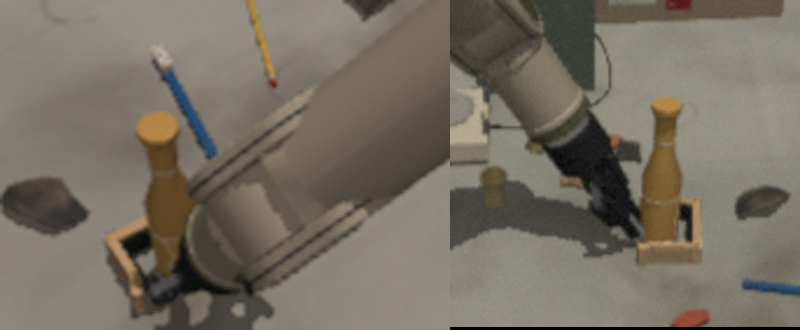

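The bottle is inside the bay, its right edge at x of about 681 and the back pad at about 688. I'll finish with small steps and watch the force.

Request:
move_arm(moves=[[0,0,0,0,0.001,0.0006,0.03],[0,0,0,0,0.002,0.0012,0.03],[0,0,0,0,0.003,0.0018,0.03],[0,0,0,0,0.004,0.0025,0.03],[0,0,0,0,0.005,0.0031,0.03],[0,0,0,0,0.006,0.0037,0.03]])

```text
clock: 19.4
position: [0.6077, 0.1812, 0.0141]
ee_rot: [0.718, 0.639, 0.183, 0.207]
ft_force: [-1.7, -0.2, -2.3]
grip_width: 0.348
```

Request:
move_arm(moves=[[0,0,0,0,0.0008,0.0005,0.03],[0,0,0,0,0.0016,0.001,0.03]])

```text
clock: 19.6
position: [0.6095, 0.181, 0.0141]
ee_rot: [0.718, 0.639, 0.183, 0.207]
ft_force: [-2.5, -0.1, -0.6]
grip_width: 0.353
```

```bash
python3 st.py
```

```text
[0.60954183 0.18095188 0.01409193] [ 0.11  0.46 -0.72  2.05  1.28  0.63 -0.09] [-2.49711999 -0.10015114 -0.64398739]
s -0.1339450002142794 lat -0.0007814898524126593
[0.1, -0.1, 0.3, -0.0004, -0.0712, -0.0445] ,
[0.1, -0.1, 0.3, -0.0006, -0.0288, -0.018] ,
[0.1, -0.1, 0.3, -0.0008, 0.0008, 0.0006] ,
```

Not in contact with the pad yet. Continuing in 1 mm steps.

Request:
move_arm(moves=[[0,0,0,0,0.0008,0.0005,0.03],[0,0,0,0,0.0016,0.001,0.03],[0,0,0,0,0.0016,0.001,0.03]])

```text
clock: 19.9
position: [0.6115, 0.1807, 0.0142]
ee_rot: [0.718, 0.639, 0.184, 0.207]
ft_force: [-1.9, -0.5, -0.4]
grip_width: 0.353
```

Request:
move_arm(moves=[[0,0,0,0,0.0008,0.0005,0.03],[0,0,0,0,0.0016,0.001,0.03],[0,0,0,0,0.0016,0.001,0.03]])

```text
clock: 20.2
position: [0.613, 0.1807, 0.014]
ee_rot: [0.718, 0.639, 0.183, 0.207]
ft_force: [-5.0, 0.8, -0.0]
grip_width: 0.354
```

Run:
```python
from h import *
import cv2
a=cams.camera("scene");b=cams.camera("side")
for n,im in(("scene",a),("side",b)):
    h=cv2.cvtColor(im,cv2.COLOR_RGB2HSV);m=cv2.inRange(h,(12,150,70),(24,255,255))
    k,l,s,c=cv2.connectedComponentsWithStats(m)
    p=cams.camera_params(n)
    print(n,[(s[i],c[i].round(1)) for i in range(1,k) if s[i][4]>150],"exp lip top, base at home",proj(p,[*O,.2]).round(1),proj(p,[*O,0]).round(1))
x=cv2.resize(b[110:210,280:380],(590,590),interpolation=2)
cv2.imwrite("pics/z9.png",x[:,:,::-1])
```

```text
scene [(array([194, 196,  13,  18, 166], dtype=int32), array([200.6, 203.8])), (array([197, 215,  15,  21, 228], dtype=int32), array([203.5, 225.5]))] exp lip top, base at home [200.  199.2] [209.1 246.3]
side [] exp lip top, base at home [326.8 124.2] [322.8 182.1]
```

Request:
move_arm(moves=[[0,0,0,0,0.0008,0.0005,0.03],[0,0,0,0,0.0008,0.0005,0.03]])

```text
clock: 20.5
position: [0.6133, 0.1807, 0.0138]
ee_rot: [0.718, 0.639, 0.183, 0.206]
ft_force: [-9.2, 0.3, 3.8]
grip_width: 0.355
```

Run:
```python
from h import *
import cv2
b=cams.camera("side");p=cams.camera_params("side");o=manip.get_obs();print(o['position'],o['ft_force'])
h=cv2.cvtColor(b,cv2.COLOR_RGB2HSV);m=cv2.inRange(h,(8,140,60),(28,255,255));m[:, :300]=0;m[:,350:]=0
for v in range(118,176,4):
    u=np.flatnonzero(m[v]); print(v,(u.min(),u.max(),len(u)) if len(u) else None,end=' ')
```

```text
[0.61332875 0.18070936 0.01376793] [-9.57207936 -0.37493535  3.07425775]
118 None 122 None 126 (np.int64(321), np.int64(331), 11) 130 (np.int64(323), np.int64(329), 7) 134 (np.int64(323), np.int64(329), 7) 138 (np.int64(323), np.int64(329), 7) 142 None 146 (np.int64(321), np.int64(329), 9) 150 (np.int64(320), np.int64(330), 11) 154 (np.int64(318), np.int64(331), 14) 158 (np.int64(317), np.int64(331), 15) 162 (np.int64(317), np.int64(331), 15) 166 (np.int64(316), np.int64(316), 1) 170 (np.int64(316), np.int64(329), 14) 174 (np.int64(316), np.int64(328), 13)
```

The force has jumped to 9.5 N with the TCP stalled, so the bottle is home against the pad. Withdrawing.

Request:
move_arm(moves=[[0,0,0,0,-0.003,-0.002,0.03],[0,0,0,0,-0.01,-0.006,0.03],[0,0,0,0,-0.025,-0.016,0.03],[0,0,0,0,-0.045,-0.03,0.03],[0,0,0,0,-0.06,-0.06,0.03],[0,0,0,0,-0.065,-0.1,0.03],[0,0,0,0,-0.065,-0.13,0.03],[0,0,0,0,-0.065,-0.13,0.03],[0,0,0,0,-0.065,-0.13,0.03]])

```text
clock: 21.45
position: [0.4916, 0.1946, 0.0907]
ee_rot: [0.718, 0.638, 0.184, 0.208]
ft_force: [0.2, 0.2, -0.8]
grip_width: 0.35
```

Run:
```python
from h import *
import cv2
o=manip.get_obs();print(o['position'],o['ft_force'],o['joint_velocities'].round(3))
for n in("scene","side"):
    im=cams.camera(n);p=cams.camera_params(n);h=cv2.cvtColor(im,cv2.COLOR_RGB2HSV);m=cv2.inRange(h,(8,130,60),(28,255,255))
    c=proj(p,[*O,.1]).astype(int);m[:,:c[0]-22]=0;m[:,c[0]+22:]=0;m[:c[1]-42]=0;m[c[1]+45:]=0
    print(n,"exp",proj(p,[*O,.2]).round(1),proj(p,[*O,.1]).round(1),proj(p,[*O,0]).round(1))
    print([(v,int(u.min()),int(u.max())) for v in range(c[1]-42,c[1]+45,4) if len(u:=np.flatnonzero(m[v]))])
    a=cv2.imread(f"pics/{n}0.png")[:,:,::-1]; d=cv2.absdiff(a,im).max(2); # moved objects vs start
    for nm,X in(("jar",(.65,-.165)),("red",(.642,.006)),("neck",(.411,.277)),("grey",(.776,.238))):
        q=proj(p,[*X,.015]).astype(int);print(nm,float(d[q[1]-10:q[1]+10,q[0]-12:q[0]+12].mean()),end=' ')
    print()
```

```text
[0.49163637 0.19458072 0.09072948] [ 0.15230942  0.235755   -0.84033851] [-0.01   0.051  0.024  0.004  0.016 -0.001 -0.007]
scene exp [200.  199.2] [204.8 224.1] [209.1 246.3]
[(198, 194, 206), (202, 194, 206), (206, 197, 205), (210, 198, 206), (214, 201, 202), (218, 199, 210), (222, 197, 212), (226, 197, 213), (230, 198, 213), (234, 199, 224), (238, 199, 215), (242, 200, 216), (246, 201, 216), (250, 193, 214)]
jar 5.170833333333333 red 13.910416666666666 neck 26.691666666666666 grey 4.733333333333333 
side exp [326.8 124.2] [324.7 154.7] [322.8 182.1]
[(124, 321, 332), (128, 322, 331), (132, 323, 329), (136, 323, 329), (140, 302, 328), (144, 322, 329), (148, 320, 330), (152, 318, 331), (156, 317, 332), (160, 317, 331), (164, 318, 330), (168, 316, 330), (172, 316, 329), (176, 316, 331), (180, 316, 330)]
jar 3.1479166666666667 red 2.61875 neck 37.05833333333333 grey 2.7979166666666666
```

Request:
move_arm(moves=[[0,0,0,0,0,-0.02,0.03],[0,0,0,0,0,-0.02,0.03],[0,0,0,0,0,-0.02,0.03],[0,0,0,0,0,-0.02,0.03]])

```text
clock: 21.95
position: [0.4804, 0.1958, 0.1057]
ee_rot: [0.718, 0.639, 0.183, 0.206]
ft_force: [-0.1, -0.9, 0.2]
grip_width: 0.349
```

```bash
python3 -c "
from workcell import manip
o=manip.get_obs();print(o['ft_force'],o['clock']);print(manip.hand_in())"
```

```text
[-0.12007687 -0.86187286  0.20315262] 21.95
the job is handed in; nothing more can be done
None
```

I pushed the bottle into the empty bay until it stood against the back pad, withdrew the hand and handed the job in at 21.95 s. I used two low pushes with the fingertips held 30 mm apart and the hand leaned back 32°: one sideways onto the bay's axis, then one straight in. The readings between push steps were 2–4 N; at the pad the force rose to 9.6 N and the tool stopped advancing.

**Last checks**
- **Bottle:** it is upright. In the scene and side views its lip and body lie within about 1–2 pixels of where they should be when fully home.
- **Hand:** it is about 13 cm clear of the bottle, with force readings back at noise level.
- **Jar and grey sherd:** the picture areas around them look unchanged from the start.
- **Red sherd:** its area is unchanged in the side view but shows a moderate difference in the scene view, which I put down to the arm's shadow.
- **Bottle neck:** its area differs in both views, because the bottle hid it at the start in the side view and the arm or its shadow falls there now. I saw it standing in its place just before and during the final push, but did not measure it again.
- **Block and loupe:** I did not measure these again; the hand never went near the block, and passed the loupe only high above it.

**What went wrong on the way**
- Two approaches ran into joint range ends, so I unwound the arm and turned the hand half round.
- The wrist read up to about 29 N once during the first of these. The estimated tip position was about 68 mm from the bottle then, so I don't think anything was touched.
- A last close-up was refused by the picture limit, so the final check was numerical.

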